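Swing open the spring hood over the pinning box

TASK

Two small wooden dust hoods stand on the desk. Lift the flat-topped one by its knob and swing it up and back past its spring's balance point, so that it stays wide open by itself when you let go. Leave the round-topped hood shut.

Things in the scene. Friction and masses are not known exactly. Their poses are not given: they have to be found in the camera images.
- flat_hood (a joint): Hinge angle (rad) of the hood to open: pale oak box with flat top and clear pane, 152 mm deep, 130 wide, top 85 mm above the desk, on a walnut plinth fixed to the desk. 0 = shut, 1.83 = fully open at its stop; grows as the knob rises and swings away from the robot. Its spring pulls it shut below about 1.05 rad and throws it open by itself above that. Lifting it takes about 3.5 N at the knob.
- flat_hood_knob (a point): Centre of the flat hood's knob: a walnut spool, 24 mm long, 18 mm diameter, axis level and parallel to the hinge, held 41 mm out from the hood's front by a thin brass stem; centre 68 mm above the desk when shut. Pinched from above across its flat ends (24 mm) it can turn between the fingers. Axes turn with the hood; shut: x level towards the hinge, y along the spool, z up.
- flat_hood_hinge (a point): Middle of the flat hood's hinge line, at its far lower edge, 30 mm above the desk. Shut, the knob's centre is 190 mm level from it, on the robot's side, and 38 mm higher; it passes straight above the hinge line at about 1.37 rad. y lies along the hinge line.
- round_hood (a joint): Hinge angle (rad) of the other hood, which stays shut (0): same oak, plinth, knob and spring, but its top is a barrel arch, rounded from front to back. It stands beside the flat hood, to its left or right, at least 250 mm from middle to middle.

How it is judged:
At the end, for the whole second after the job is handed in: The flat-topped hood stands open by itself at more than 1.6 rad (92 degrees) and is at rest, and the round-topped hood is shut (below 0.08 rad) (value of joint flat_hood above 1.6 rad and velocity of joint flat_hood below 0.1 rad/s and value of joint round_hood below 0.08 rad); the robot touches nothing.
It fails at once if the round-topped hood is lifted by more than 0.15 rad (9 degrees) (value of joint round_hood above 0.15 rad).
It also fails if it takes over 40 s, if anything falls off the work surface, if the arm or the gripper's body presses on something with over 40 N, if the wrist force passes 120 N, or if a joint passes its speed limit or range.

ROBOT

A 6-joint arm with a two-finger parallel gripper is mounted at the origin on the work surface. World frame = base frame: x ahead of the robot, y to its left, z up, the work surface at z = 0. Lengths are in m, angles in rad, forces in N, time in s.
With the tool pointing down it reaches from about 0.325 to 0.85 m from the base axis. Payload 15.5 kg.
Tool frame: the origin (TCP) lies midway between the tips of the shut fingers; the grasp point (between the pads) lies 19 mm behind it; z points along the fingers, y is the line along which they close (so a half turn about z gives the same grasp; the last joint's range is limited). The gripper opens to 91 mm and grips with 3 to 60 N. Pads are 32 mm wide; open, the fingers measure 118 mm over their backs; the gripper's body (76 mm by 178 mm) begins 60 mm behind the grasp point.
Start: joints at [-1.254, 0.494, 1.345, -0, 1.302, -0.096], TCP at [0.25, -0.573, 0.214] pointing down, gripper open.
Joint ranges: [-2.91, 2.91], [-0.82, 2.16], [0.22, 2.67], [-1.22, 4.37], [0.12, 2.79], [-3.08, 3.08]. Speed limits (rad/s): [1.89, 1.89, 2.57, 3.01, 3.01, 3.01].

INTERFACE

Orientations are given as [roll, pitch, yaw] about the fixed x, y, z axes, in that order (R = Rz(yaw) Ry(pitch) Rx(roll)).
In Python, from plant import ctrl gives the robot as it stands.
- The arm moves only by the tool move_arm, never from a script. Its argument "targets" is one flat list of numbers, 5 for each row, row after row: the shift along the tool's x, y, z normalised to -1 to 1, where 1 is 20 cm, then the turn about the tool's z normalised to -1 to 1, where 1 is 90 degrees, then the opening, from -1 (shut) to 1 (fully open). In form: [tx, ty, tz, spin, gripper, tx, ty, tz, spin, gripper, ...]. A call has 1 to 12 rows; each row is the pose to reach, as a shift and turn from the pose commanded when the call began, along the tool's axes at that moment; what a row does not reach only later rows make up. A row lasts 1/12 s, in which the tool goes at most 41.7 mm and 7.16 degrees, less where a joint would pass 70% of its speed; a pose out of reach is approached as far as the arm can. A call with a number of a shift or a turn outside -1 to 1 is refused whole. A call with a gripper value outside its range is refused whole. The fingers move at their own pace and stop on an object; "force" is the grip in N (left out, the last holds). Time passes only in rows, so rows that repeat a pose let the fingers close. It gives the time, the measured TCP pose, the force, the opening and the grip force at its end, in the units of the state.
- ctrl.observe(): the state, without advancing time (a new reading comes with each control period).
- ctrl.grab_frame(name): name is "scene" or "top" or "wrist"; returns the picture (480x640x3 uint8, red, green, blue); there is no depth.
- ctrl.camera_model(name): a dict with "fov_y" (degrees; the focal length in pixels is half the picture's height over the tangent of half this angle, whatever the lens; pixels are square), "cx", "cy" (the principal point, pixels), "rvec" (rotation vector, rad) and "tvec" (3), from world to camera coordinates, as OpenCV has them. Camera axes: x right, y down, z forward; pixel columns grow to the right and rows downward; lengths in m; the calibration is good to about 2 mm. The wrist camera is an equidistant fisheye: a pixel r from the principal point sees the ray r / f radians off the axis. A picture is of the moment at which its call begins: read the wrist's pose just before it. camera_model takes no time and is no camera call; for the wrist camera it gives the pose at the moment of the call.
- ctrl.hand_in(): hands the job in; it is judged then, once.
The state is a dict: "clock": time; "q": joint angles; "joint_velocities": joint speeds; "joint_efforts": joint torques, N m; "tool_pos": TCP position; "ee_rot": TCP orientation; "contact_force": force on the tool from outside, world axes, zero at the start; "wrist_torque": the same for the moment, N m; "width": opening from 0.0 (shut) to 1.0 (fully open); "grip_force": force on a finger pad.
Only numpy, scipy, OpenCV 4.12 (cv2) and the standard library are available. Lean on these libraries where they do the work, as an engineer would, in place of code of your own. Each camera call takes 0.05 s, during which the arm holds its last target. There are 200 camera calls.

## Working session

There is one attempt and no reset: what is moved stays moved. The work goes in short steps, Python scripts to look and compute and a tool call to move; the robot and the scene stay as the last step left them, time stands still between calls to the robot, and variables do not carry over. Pictures are saved under pics/ and viewed, at most 10 in all, crops included, and the job is handed in when it is done.

Besides the shell and the picture viewer there is one more tool, called after "Emit:" as name(argument=value, ...), one argument or row to a line, values as JSON. move_arm: Moves the arm, as the interface text tells. Its arguments: {"type":"object","properties":{"targets":{"type":"array"},"force":{"type":"number"}},"required":["targets"]}

```bash
mkdir -p pics; ls; python3 - <<'E'
from plant import ctrl
import cv2
for n in("scene","top"):
    cv2.imwrite(f"pics/{n}0.png",ctrl.grab_frame(n)[:,:,::-1]); print(n,ctrl.camera_model(n))
print(ctrl.observe())
E
```

```text
pics
scene {'fov_y': 54.7464580637801, 'cx': 325.7956967278782, 'cy': 242.24972968562162, 'rvec': array([ 1.49451003,  1.9844384 , -0.90189131]), 'tvec': array([ 0.15869128, -0.28789434,  1.12858987])}
top {'fov_y': 48.02163194718814, 'cx': 324.53490785749113, 'cy': 235.5510978786725, 'rvec': array([ 2.16678886, -2.12382047,  0.10096624]), 'tvec': array([-0.01627621,  0.59508713,  0.95886328])}
{'clock': 0.1, 'q': array([-1.25450702e+00,  4.94140787e-01,  1.34604800e+00,  3.42388093e-05,
        1.30251331e+00, -9.54981012e-02]), 'joint_velocities': array([ 1.20871735e-03,  2.79609303e-04,  2.59818910e-04,  7.21447199e-05,
        3.98630186e-05, -4.20249155e-04]), 'joint_efforts': array([ 3.05786474e-03, -8.80241275e+01, -3.82542622e+01,  7.12743751e-02,
        4.82894573e-02, -6.97348491e-05]), 'tool_pos': array([ 0.25006483, -0.57242738,  0.21339279]), 'ee_rot': array([-3.14049141e+00, -1.38642036e-04,  4.11778236e-01]), 'contact_force': array([-0.62893364,  0.14450049,  0.31317368]), 'wrist_torque': array([-0.07954542,  0.01861233, -0.00942534]), 'grip_force': 0.0, 'width': 1.0026162240227268}
```

View pics/scene0.png

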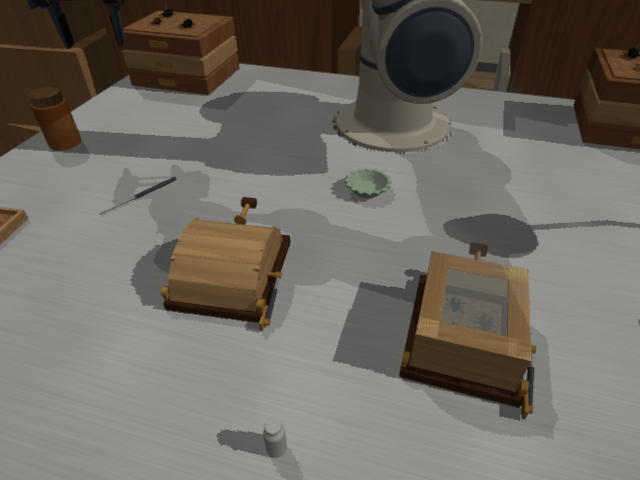

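View pics/top0.png

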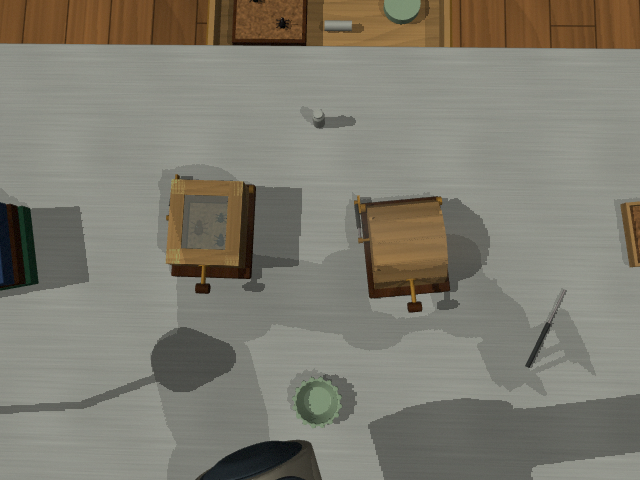

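Top view: the flat hood with the pane is on the left, with its knob at (203,287) and its top corners near (172,180), (243,181), (238,266) and (168,263). The round hood's knob is at (414,307). In the scene view the flat hood is on the right, with its knob at about (479,249).

```bash
cat > h.py <<'E'
import numpy as np, cv2
from plant import ctrl
def cam(n):
    m=ctrl.camera_model(n); f=240/np.tan(np.radians(m['fov_y']/2))
    K=np.array([[f,0,m['cx']],[0,f,m['cy']],[0,0,1]]); R=cv2.Rodrigues(m['rvec'])[0]; return K,R,m['tvec']
def ray(n,p):
    K,R,t=cam(n); d=R.T@np.linalg.solve(K,[*p,1]); return -R.T@t,d/np.linalg.norm(d)
def plane(n,p,z):
    o,d=ray(n,p); return o+d*(z-o[2])/d[2]
def tri(p1,p2):
    (o1,d1),(o2,d2)=ray("top",p1),ray("scene",p2)
    s=np.linalg.lstsq(np.c_[d1,-d2],o2-o1,rcond=None)[0]; a,b=o1+s[0]*d1,o2+s[1]*d2
    return (a+b)/2,np.linalg.norm(a-b)
E
python3 - <<'E'
from h import *
def blob(img,c,r=14):
    x,y=c; w=img[y-r:y+r,x-r:x+r].astype(int)
    h=cv2.cvtColor(w.astype(np.uint8),cv2.COLOR_BGR2HSV)
    m=((h[...,2]<115)&(w[...,2]-w[...,0]>25)&(h[...,1]>120)).astype(np.uint8)
    n,l,s,ce=cv2.connectedComponentsWithStats(m)
    return [(s[i].tolist(),(ce[i]+[x-r,y-r]).round(1)) for i in range(1,n) if s[i,4]>10]
t=cv2.imread("pics/top0.png");s=cv2.imread("pics/scene0.png")
print(blob(t,(203,287)),blob(t,(414,307)),blob(s,(479,247)),blob(s,(249,202)))
for p in [(172,180),(243,181),(238,266),(168,263)]: print(plane("top",p,.085).round(4))
print(plane("top",(203,287.5),.068),plane("top",(414.5,307),.068))
a=cv2.resize(t[165:305,140:280],None,fx=4,fy=4,interpolation=cv2.INTER_CUBIC)
b=cv2.resize(s[225:345,400:540],None,fx=4,fy=4,interpolation=cv2.INTER_CUBIC)
b=cv2.copyMakeBorder(b,0,80,0,0,cv2.BORDER_CONSTANT)
cv2.imwrite("pics/c1.png",cv2.resize(np.hstack([a,b]),None,fx=.71,fy=.71))
E
```

```text
[([0, 0, 13, 4, 50], array([195.1, 274.4])), ([6, 0, 22, 20, 169], array([204.2, 283.2]))] [([0, 0, 11, 2, 21], array([404.8, 293.5])), ([8, 0, 14, 19, 136], array([414.6, 305.4]))] [] [([7, 10, 14, 10, 96], array([248.9, 201.4]))]
[0.6846 0.2697 0.085 ]
[0.6847 0.1419 0.085 ]
[0.5328 0.1446 0.085 ]
[0.5357 0.2684 0.085 ]
[0.49444637 0.20870843 0.068     ] [ 0.46828781 -0.16556967  0.068     ]
```

View pics/c1.png

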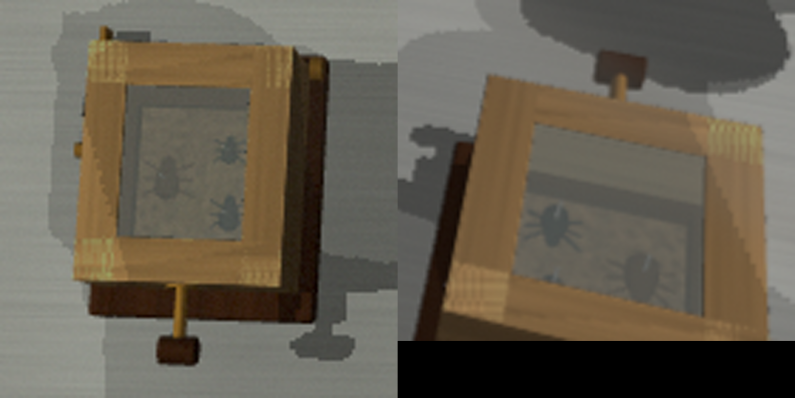

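The crop shows the knob at top pixel (202.7,288.2) and scene pixel (479.0,249.6). The lid corners in the top view are (171.7,179.1), (243.9,181.5), (238.9,266.1) and (166.4,263.2).

```bash
python3 - <<'E'
from h import *
k,e=tri((202.7,288.2),(479.,249.6)); print(k,e)
P=[plane("top",p,.085)[:2] for p in [(171.7,179.1),(243.9,181.5),(238.9,266.1),(166.4,263.2)]]
print(np.array(P).round(4))
a=lambda v:np.degrees(np.arctan2(v[1],v[0]))
print("yaw",a(P[0]-P[3]),a(P[1]-P[2]),a(P[0]-P[1])-90,a(P[3]-P[2])-90)
m=np.mean(P,0); print("yaw centre-knob",a(m-k[:2]),np.linalg.norm(m-k[:2]),"(exp .114)")
E
```

```text
[0.49306191 0.21061788 0.0691544 ] 0.003356909472355045
[[0.6862 0.2704]
 [0.6838 0.1403]
 [0.5327 0.143 ]
 [0.5352 0.2712]]
yaw -0.32914030522466625 -1.0435121853297653 -1.0349861758041499 -1.1386681645760461
yaw centre-knob -2.1623375692228604 0.11651426355186155 (exp .114)
```

Emit:
move_arm(
  targets=[0.655,-0.756,0,0.273,1,0.655,-0.756,0,0.273,1,0.655,-0.756,0,0.273,1,0.655,-0.756,0,0.273,1,0.655,-0.756,0,0.273,1,0.655,-0.756,0,0.273,1,0.655,-0.756,0,0.273,1,0.655,-0.756,0,0.273,1],
)

```text
clock: 0.77
tool_pos: [0.3098, -0.3821, 0.214]
ee_rot: [3.141, -0.0, -0.016]
contact_force: [-0.3, -0.1, 0.7]
width: 0.999
grip_force: 0.0
```

Emit:
move_arm(
  targets=[0.29,-0.99,0,0,1,0.29,-0.99,0,0,1,0.29,-0.99,0,0,1,0.29,-0.99,0,0,1,0.29,-0.99,0,0,1,0.29,-0.99,0,0,1,0.29,-0.99,0,0,1,0.29,-0.99,0,0,1],
)

```text
clock: 1.43
tool_pos: [0.3714, -0.1858, 0.2139]
ee_rot: [3.141, -0.0, -0.017]
contact_force: [-0.2, -1.0, -0.2]
width: 0.998
grip_force: 0.0
```

Emit:
move_arm(
  targets=[0.29,-0.99,0,0,1,0.29,-0.99,0,0,1,0.29,-0.99,0,0,1,0.29,-0.99,0,0,1,0.29,-0.99,0,0,1,0.29,-0.99,0,0,1,0.29,-0.99,0,0,1,0.29,-0.99,0,0,1],
)

```text
clock: 2.1
tool_pos: [0.4328, 0.0108, 0.2137]
ee_rot: [3.141, 0.0, -0.018]
contact_force: [0.5, -1.3, -0.1]
width: 1.0
grip_force: 0.0
```

Emit:
move_arm(
  targets=[0.29,-0.99,0,0,1,0.29,-0.99,0,0,1,0.29,-0.99,0,0,1,0.29,-0.99,0,0,1,0.29,-0.99,0,0,1,0.29,-0.99,0,0,1,0.29,-0.99,0,0,1,0.29,-0.99,0,0,1],
)

```text
clock: 2.77
tool_pos: [0.4941, 0.2071, 0.2136]
ee_rot: [3.141, 0.001, -0.019]
contact_force: [0.5, -0.1, -0.1]
width: 0.995
grip_force: 0.0
```

```bash
python3 - <<'E'
from h import *
m=ctrl.camera_model("wrist"); im=ctrl.grab_frame("wrist"); cv2.imwrite("pics/w1.png",im[:,:,::-1])
f=240/np.tan(np.radians(m['fov_y']/2)); R=cv2.Rodrigues(m['rvec'])[0]
for n,X in [("knob",[.494,.2097,.068]),("tcp",ctrl.observe()['tool_pos'])]:
    c=R@np.array(X)+m['tvec']; r=np.hypot(*c[:2]); th=np.arctan2(r,c[2]); print(n,c[:2]/r*th*f+[m['cx'],m['cy']])
E
```

```text
knob [319.36053767 230.41496212]
tcp [323.04323633 293.14903989]
```

View pics/w1.png

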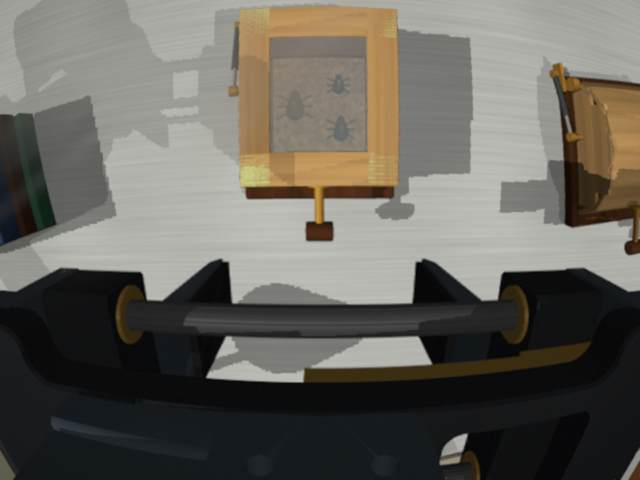

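The wrist view shows the knob at (319.5,231), where it was predicted at (319,230). The fingers are aligned across its ends, so I'm descending and pinching.

Emit:
move_arm(
  targets=[0,-0.013,0.2,0,1,0,-0.013,0.4,0,1,0,-0.013,0.6,0,1,0,-0.013,0.72,0,1,0,-0.013,0.82,0,1,0,-0.013,0.82,0,1,0,-0.013,0.82,0,1],
)

```text
clock: 3.4
tool_pos: [0.4936, 0.2102, 0.0499]
ee_rot: [3.141, 0.002, -0.019]
contact_force: [0.6, 0.6, 0.3]
width: 0.998
grip_force: 0.0
```

Emit:
move_arm(
  targets=[0,0,0,0,-1,0,0,0,0,-1,0,0,0,0,-1,0,0,0,0,-1,0,0,0,0,-1,0,0,0,0,-1,0,0,0,0,-1,0,0,0,0,-1,0,0,0,0,-1,0,0,0,0,-1],
  force=20,
)

```text
clock: 4.23
tool_pos: [0.4938, 0.2116, 0.0499]
ee_rot: [3.141, 0.0, -0.017]
contact_force: [1.4, -28.3, 1.8]
width: 0.303
grip_force: 14.9
```

```bash
python3 - <<'E'
import numpy as np
r=np.hypot(.19,.038);a0=np.arctan2(.038,.19)
for t in np.arange(0,1.76,.07): print(round(t,2),[round(float(v),3) for v in ((.19-r*np.cos(a0+t))/.2,-(r*np.sin(a0+t)-.038)/.2)])
E
```

```text
0.0 [0.0, -0.0]
0.07 [0.016, -0.066]
0.14 [0.036, -0.131]
0.21 [0.06, -0.194]
0.28 [0.09, -0.255]
0.35 [0.123, -0.314]
0.42 [0.16, -0.371]
0.49 [0.201, -0.425]
0.56 [0.246, -0.476]
0.63 [0.294, -0.523]
0.7 [0.346, -0.567]
0.77 [0.4, -0.608]
0.84 [0.457, -0.644]
0.91 [0.517, -0.677]
0.98 [0.579, -0.705]
1.05 [0.642, -0.729]
1.12 [0.707, -0.748]
1.19 [0.773, -0.763]
1.26 [0.84, -0.773]
1.33 [0.908, -0.778]
1.4 [0.976, -0.778]
1.47 [1.043, -0.774]
1.54 [1.111, -0.765]
1.61 [1.177, -0.752]
1.68 [1.242, -0.734]
1.75 [1.306, -0.711]
```

The pinch is off-centre by about 2 mm: one finger is pressing on the knob and the other hasn't reached it. I'll nudge toward -y.

Emit:
move_arm(
  targets=[0,0.005,0,0,-1,0,0.01,0,0,-1,0,0.01,0,0,-1,0,0.01,0,0,-1,0,0.01,0,0,-1],
)

```text
clock: 4.65
tool_pos: [0.4937, 0.2095, 0.0498]
ee_rot: [3.141, 0.0, -0.017]
contact_force: [1.1, -5.0, -0.6]
width: 0.26
grip_force: 20.0
```

Emit:
move_arm(
  targets=[0.016,0.01,-0.066,0,-1,0.036,0.01,-0.131,0,-1,0.06,0.01,-0.194,0,-1,0.09,0.01,-0.255,0,-1,0.123,0.01,-0.314,0,-1,0.123,0.01,-0.314,0,-1],
  force=25,
)

```text
clock: 5.15
tool_pos: [0.5195, 0.209, 0.1146]
ee_rot: [-3.139, -0.002, -0.017]
contact_force: [-2.6, 12.5, -1.7]
width: 0.26
grip_force: 25.0
```

The hood is lifting and the grip is holding. I'm continuing along the arc with a small correction in y.

Emit:
move_arm(
  targets=[0.037,-0.007,-0.057,0,-1,0.078,-0.007,-0.111,0,-1,0.123,-0.007,-0.162,0,-1,0.171,-0.007,-0.209,0,-1,0.223,-0.007,-0.253,0,-1,0.277,-0.007,-0.294,0,-1,0.334,-0.007,-0.33,0,-1,0.394,-0.007,-0.363,0,-1,0.456,-0.007,-0.391,0,-1,0.519,-0.007,-0.415,0,-1,0.584,-0.007,-0.434,0,-1,0.584,-0.007,-0.434,0,-1],
)

```text
clock: 6.15
tool_pos: [0.6372, 0.2074, 0.2004]
ee_rot: [-3.14, -0.002, -0.017]
contact_force: [-3.3, 2.3, 11.3]
width: 0.262
grip_force: 25.0
```

```bash
python3 - <<'E'
from h import *
cv2.imwrite("pics/s2.png",ctrl.grab_frame("scene")[:,:,::-1])
E
```

```text
(no output)
```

View pics/s2.png

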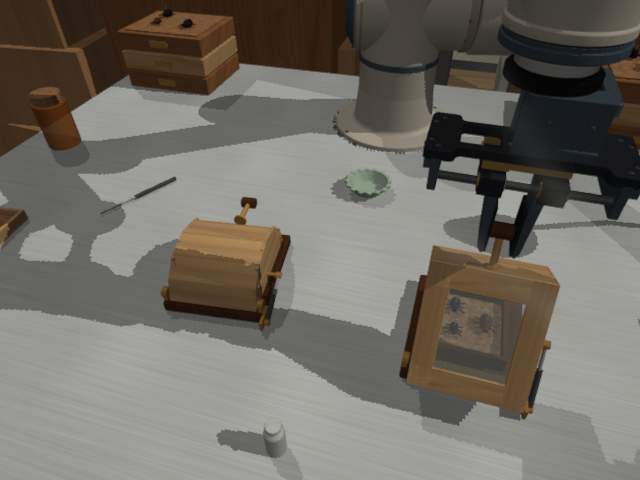

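The flat hood is about 1.1 rad up with its knob still pinched at (503,232), and the round hood is shut. I'll carry on past the balance point.

Emit:
move_arm(
  targets=[0.066,0,-0.02,0,-1,0.133,0,-0.03,0,-1,0.201,0,-0.036,0,-1,0.269,0,-0.036,0,-1,0.336,0,-0.032,0,-1,0.404,0,-0.023,0,-1,0.47,0,-0.01,0,-1,0.535,0,0.008,0,-1,0.535,0,0.008,0,-1],
)

```text
clock: 6.95
tool_pos: [0.7444, 0.2059, 0.1977]
ee_rot: [-3.14, -0.003, -0.017]
contact_force: [5.0, 4.3, 5.6]
width: 0.26
grip_force: 25.0
```

Emit:
move_arm(
  targets=[0,0,0,0,1,0,0,0,0,1,0,0,0,0,1,0,0,0,0,1,0,0,0,0,1,0,0,0,0,1,0,0,-0.1,0,1,0,0,-0.2,0,1,0,0,-0.35,0,1,-0.1,0,-0.5,0,1,-0.3,0,-0.5,0,1,-0.5,0,-0.5,0,1],
)

```text
clock: 7.95
tool_pos: [0.6422, 0.2066, 0.2994]
ee_rot: [-3.141, -0.004, -0.018]
contact_force: [-0.7, 0.5, -0.5]
width: 0.999
grip_force: 0.0
```

Emit:
move_arm(
  targets=[-0.2,0,0,0,1,-0.4,0,0,0,1,-0.6,0,0,0,1,-0.6,0,0,0,1,-0.6,0,0,0,1,-0.6,0,0,0,1],
)

```text
clock: 8.45
tool_pos: [0.5226, 0.2088, 0.2985]
ee_rot: [-3.141, -0.001, -0.017]
contact_force: [0.7, -0.3, -0.1]
width: 0.999
grip_force: 0.0
```

```bash
python3 - <<'E'
from h import *
cv2.imwrite("pics/s3.png",ctrl.grab_frame("scene")[:,:,::-1])
E
```

```text
(no output)
```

View pics/s3.png

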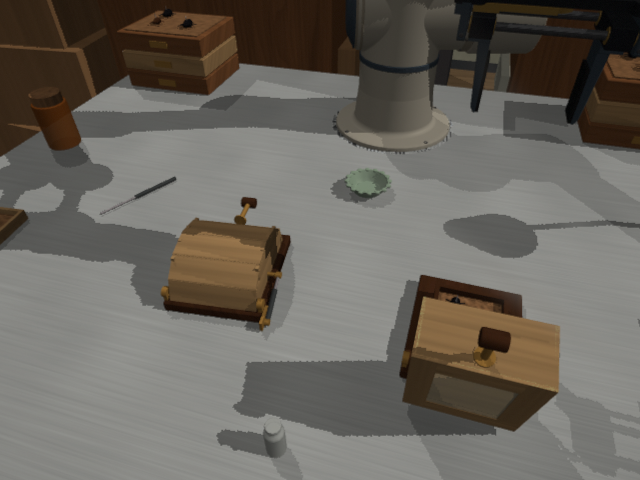

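The flat hood stands wide open with its knob at (494,340), the round hood is shut, and the gripper is clear.

```bash
python3 -c "
from plant import ctrl
print(ctrl.hand_in())"
```

```text
the job is handed in; nothing more can be done
None
```

The flat-topped hood stands wide open by itself, the round-topped hood is still shut, the arm is clear of both, and the job was handed in at about 8.5 s (the hand-in returned no verdict).

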